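# Fit the rotor to the bench centrifuge

## Robot

A 7-joint arm with a two-finger parallel gripper is mounted at the origin on a cart in front of the work surface, level with it; the furniture and walls round the work are solid. World frame = base frame: x ahead of the robot, y to its left, z up, the work surface at z = 0. Lengths are in m, angles in rad, forces in N, time in s.
With the tool pointing down it reaches from about 0.375 to 0.925 m from the base axis. Payload 3.1 kg.
Tool frame: the origin (TCP) lies at the centre of the arm's flange, where the gripper is bolted on; the fingertips stand 173 mm ahead of it and the grasp point (between the pads) lies 155 mm ahead of it (ctrl.hold_point_z is the distance from the TCP to the grasp point, in m); z points along the fingers, y is the line along which they close (so a half turn about z gives the same grasp; the last joint's range is limited). The gripper opens to 85 mm and grips with 20 to 120 N. Pads are 22 mm wide; open, the fingers measure 114 mm over their backs; the gripper's body (76 mm by 85 mm) begins 54 mm behind the grasp point. The pads swing forward as they close: fully open they stand 13 mm farther back than shut.
Start: joints at [-1.325, 0.383, 0.044, 1.598, -0.018, 1.161, -0.05], TCP at [0.219, 0.612, 0.405] pointing down, gripper open.
Joint ranges: [-2.61, 2.61], [-0.41, 2.15], [-1.48, 1.57], [0, 2.5], [-1.57, 4.71], [0.05, 1.97], [-2.85, 2.85]. Speed limits (rad/s): [2.79, 2.79, 3.14, 3.14, 3.14, 3.14, 3.14].

## Interface

Orientations are given as a rotation vector (axis times angle).
In Python, from rig import ctrl gives the robot as it stands.
- The arm moves only by the tool step_arm, never from a script. Its argument "rows" is a list that holds one entry, the list of rows, each a list of 6 numbers: the shift along the tool's x, y, z in m, then the turn, a rotation vector about the tool's x, y, z in degrees. A call has exactly 5 rows; each row shifts and turns the commanded pose from where the row before left it, along the tool's axes as they then stand; what a row does not reach is not made up. A row lasts 1/8 s, in which the tool goes at most 62.5 mm and 10.7 degrees, less where a joint would pass 70% of its speed; a pose out of reach is approached as far as the arm can. A call with a gripper value outside its range is refused whole. "jaw" is the gripper command: -1 is shut, 1 is fully open, values between are in proportion, set as the call begins (left out, the last holds). The fingers move at their own pace and stop on an object; the grip force is fixed at half the most. Time passes only in rows, so rows that do not move let the fingers close, or fill a call up. It gives the time, the measured TCP pose, the force, the opening and the grip force at its end, in the units of the state.
- ctrl.read_state(): the state, without advancing time (a new reading comes with each control period).
- ctrl.read_camera(name): name is "scene" or "side" or "wrist"; returns a dict with "pixels" (384x512x3 uint8, blue, green, red), "z_map" (384x512 float32, m along the optical axis (not along the pixel's ray), 0 where there is no reading), "fx", "fy", "cx", "cy" (pixels), "R" (3x3) and "t" (3): a world point X has camera coordinates R X + t; the wrist camera has in their place "mount" (4x4, takes a point from camera to tool coordinates, whose origin is the TCP and whose axes are the flange's). Camera axes: x right, y down, z forward; pixel columns grow to the right and rows downward; lengths in m; the calibration is good to about 2 mm. A picture is of the moment at which its call begins: read the wrist's pose just before it.
- ctrl.job_done(): hands the job in; it is judged then, once.
The state is a dict: "time": time; "qpos": joint angles; "joint_vel": joint speeds; "tau": joint torques, N m; "eef_pos": TCP position; "tcp_rot": TCP orientation; "force": force on the tool from outside, world axes, zero at the start; "ft_torque": the same for the moment, N m; "opening": opening from 0.0 (shut) to 1.0 (fully open); "gripper_force": force on a finger pad.
Only numpy, scipy, OpenCV 4.12 (cv2) and the standard library are available. Lean on these libraries where they do the work, as an engineer would, in place of code of your own. Each camera call takes 0.05 s, during which the arm holds its last target. There are 200 camera calls.

## Task

Make the bench centrifuge ready for a run: pick the rotor up by its pointer grip, turn it so that the flat in its bore matches the flat on the drive shaft, and lower it onto the shaft without forcing it until it sits fully home on its seat. Then swing the lid down until it is fully shut. Leave the glass beaker and the two vials standing where they are.

Things in the scene. Friction and masses are not known exactly. Their poses are not given: they have to be found in the camera images.
- rotor_grip (a point): Rotor, loose, upright on the bench left or right of the centrifuge. This point lies on its axis, 57 mm above its underside, inside the black grip on top: an upright bar 12 mm wide (y), 33 to 66 mm above the underside, 42 mm long along x, rounded at the -x end (18 mm from the axis), pointed at the +x end (24 mm). Grip it here across the 12 mm. z up, x to the pointed end.
- rotor_bore (a point): Centre of the rotor's underside, 57 mm below rotor_grip, same axes. The rotor is an aluminium cone, 88 mm across its foot, 52 mm across its top at 33 mm, 8 tube places, 0.28 kg. Blind bore from below, 30 mm deep: 26 mm diameter with one flat 5.8 mm from the axis, on the +x side, under the pointed end. When home, this point is at shaft_seat with the x axes the same way.
- shaft_seat (a point): Centre of the round seat (52 mm across) at the foot of the centrifuge's upright drive shaft, on which the rotor's underside comes to rest; 36 mm above the bench, 69 mm below the bowl's rim. z up along the shaft, x towards the side where the shaft has its flat; a short dark index line on the seat marks that side. Turns with the shaft.
- shaft_top (a point): Top of the steel drive shaft, 28 mm above shaft_seat, same axes. 24 mm in diameter, one flat 5 mm from the axis; top 5 mm taper to an 18 mm nose. About 0.9 mm play in the bore: the rotor drops only if its pointed end shows where the flat faces, within about 10 degrees; else it stays some 23 mm high and the lid cannot shut. Home, the grip's top is 3 mm below the rim.
- spindle (a joint): Turning angle of the drive shaft about its upright axis relative to the centrifuge, rad, counter-clockwise from above; at 0 the flat faces the back of the centrifuge (the centrifuge's +x). It stands still by itself and turns with little friction (0.05 N m).
- centrifuge: Compact bench centrifuge, white, fixed to the bench, 157 mm deep, 136 mm wide, 105 mm high; steel bowl 102 mm across (fingers opened wider than that strike it), floor 28 mm above the bench. Origin on the bowl's axis at bench height; x from the front (control panel) to the back (hinge), y to its left seen from the front, z up. The hinge line lies 70 mm behind the axis.
- lid_hinge (a point): Middle of the lid's hinge line, at the back of the centrifuge's rim, 106 mm above the bench; the line runs along the centrifuge's y. The axes are the lid's: -x runs from the hinge to the front edge, z is the normal of its outer face.
- lid_edge (a point): Middle of the lid's front edge, half-way through its thickness, 143 mm from the hinge; a small grey lip, 46 mm wide and 7 mm thick, stands 15 mm beyond it. The lid is a white plate 132 mm wide and 11 mm thick, its outer face 11 mm from the hinge line, with a round dark window. Axes as lid_hinge.
- lid (a joint): Opening of the lid, rad: 0 shut flat on the rim, 1.95 fully open, leaning back behind the bowl; it starts wide open. Its stiff hinge holds it at any angle; about 2 N at the front edge move it.
- beaker_mid (a point): Bystander: glass beaker, 56 mm across and 68 mm high, standing on the other side of the centrifuge from the rotor; half-way up.
- vial_a_mid (a point): Bystander: snap-cap vial, 25 mm across and 47 mm high, left on the bench; half-way up.
- vial_b_mid (a point): Bystander: snap-cap vial, 25 mm across and 47 mm high, right on the bench; half-way up.

How it is judged:
On the way:
1. the rotor is fully home on the drive shaft, keyed to its flat, with the lid still open (horizontal distance between rotor_bore and shaft_seat below 0.003 m and z of rotor_bore in the frame of shaft_seat below 0.0025 m and angle between the x axis of rotor_bore and the x axis of shaft_seat, either way round below 0.25 rad and value of joint lid above 0.8 rad), for 0.3 s.
At the end, for the whole second after the job is handed in: The rotor sits home on the drive shaft (its underside within 2.5 mm of the seat, within 3 mm of the axis, flats matched within 0.25 rad) and is at rest, and the lid is shut (less than 0.04 rad open) (horizontal distance between rotor_bore and shaft_seat below 0.003 m and z of rotor_bore in the frame of shaft_seat below 0.0025 m and angle between the x axis of rotor_bore and the x axis of shaft_seat, either way round below 0.25 rad and value of joint lid below 0.04 rad and linear speed of rotor below 0.02 m/s); the robot touches nothing.
It fails at once if the rotor is forced or dropped hard into the centrifuge (more than 50 N between them) (contact force between rotor and centrifuge above 50 N).
It fails at once if the beaker or a vial is pushed more than 40 mm or knocked over (distance of any of beaker_mid, vial_a_mid, vial_b_mid from where it was at the start of the episode above 0.04 m or angle between any of beaker_mid, vial_a_mid, vial_b_mid's own z axis and vertical above 0.6 rad).
It also fails if it takes over 59 s, if anything falls off the work surface, if the arm or the gripper's body presses on something with over 40 N, if the wrist force passes 120 N, or if a joint passes its speed limit or range.

## Working session

There is one attempt and no reset: what is moved stays moved. The work goes in short steps, Python scripts to look and compute and a tool call to move; the robot and the scene stay as the last step left them, time stands still between calls to the robot, and variables do not carry over. Pictures are saved under pics/ and viewed, at most 10 in all, crops included, and the job is handed in when it is done.

Besides the shell and the picture viewer there is one more tool, called as a command line: name --argument value ..., lists and objects as JSON in quotes. step_arm: Moves the arm, as the interface text tells. Its arguments: {"type":"object","properties":{"rows":{"type":"array","items":{"type":"array","items":{"type":"array","items":{"type":"number"}}}},"jaw":{"type":"number"}},"required":["rows"]}

```bash
mkdir -p pics; cat > h.py <<'E'
import numpy as np, cv2
from scipy.spatial.transform import Rotation as Ro
from rig import ctrl
def cam(n):
    s=ctrl.read_state(); c=ctrl.read_camera(n)
    if n=="wrist":
        T=np.eye(4);T[:3,:3]=Ro.from_rotvec(s["tcp_rot"]).as_matrix();T[:3,3]=s["eef_pos"]
        M=T@np.array(c["mount"])
    else:
        M=np.eye(4);R=np.array(c["R"]);M[:3,:3]=R.T;M[:3,3]=-R.T@np.array(c["t"])
    z=c["z_map"];v,u=np.indices(z.shape)
    P=np.stack([(u-c["cx"])/c["fx"]*z,(v-c["cy"])/c["fy"]*z,z],-1)@M[:3,:3].T+M[:3,3]
    P[z==0]=np.nan
    return c["pixels"],P,M,c
E
python3 - <<'E'
from h import *
s=ctrl.read_state();print({k:np.round(v,3) for k,v in s.items()},ctrl.hold_point_z)
ims=[]
for n in("scene","side","wrist"):
    p,P,M,c=cam(n);np.savez(f"pics/{n}0.npz",p=p,P=P,M=M);cv2.imwrite(f"pics/{n}0.png",p)
    ims.append(p);print(n,np.round(M,3).tolist(),c["fx"],c["cx"],c["cy"])
a=np.vstack(ims[:2]);cv2.imwrite("pics/a.png",np.hstack([cv2.resize(ims[0],(400,300)),cv2.resize(ims[1],(400,300))]))
E
```

```text
{'time': np.float64(0.0), 'qpos': array([-1.325,  0.384,  0.044,  1.6  , -0.018,  1.161, -0.05 ]), 'joint_vel': array([-0.001, -0.001, -0.002,  0.001, -0.   , -0.001,  0.   ]), 'tau': array([-1.0000e-03, -4.3346e+01,  1.0240e+00, -2.4952e+01,  1.1000e-02,
        1.1000e-02,  0.0000e+00]), 'eef_pos': array([0.219, 0.611, 0.403]), 'tcp_rot': array([-0.537, -3.095,  0.004]), 'force': array([-0.576,  0.362,  0.479]), 'ft_torque': array([0.031, 0.026, 0.018]), 'gripper_force': np.float64(0.0), 'opening': np.float64(1.001)} 0.1547
scene [[0.496, -0.392, 0.775, -0.379], [-0.869, -0.229, 0.439, -0.48], [0.005, -0.891, -0.454, 0.622], [0.0, 0.0, 0.0, 1.0]] 372.3661012458286 247.95159087397835 188.45619681533577
side [[-1.0, 0.003, -0.005, 0.479], [0.005, 0.788, -0.615, 0.808], [0.002, -0.615, -0.788, 1.142], [0.0, 0.0, 0.0, 1.0]] 364.7796192694854 254.98880649407448 193.11532864556833
wrist [[0.337, 0.892, 0.3, 0.141], [0.941, -0.319, -0.11, 0.64], [-0.003, 0.32, -0.948, 0.372], [0.0, 0.0, 0.0, 1.0]] 309.70712752193396 255.3381527173701 193.94589472690976
```

View pics/scene0.png

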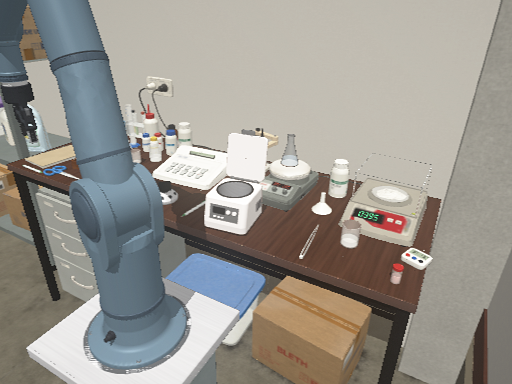

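View pics/side0.png

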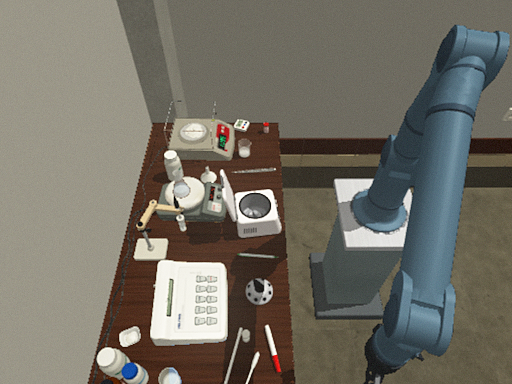

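The scene view shows the centrifuge at about (235,200) with its lid open. In the side view the centrifuge is at (257,210), the rotor at (259,290), the beaker at (244,148), and vials near (266,128) and (246,337).

```bash
python3 - <<'E'
from h import *
d=np.load("pics/side0.npz");P=d["P"];p=d["p"]
for n,(u,v) in dict(rot=(259,283),rotfoot=(259,300),rimL=(238,205),rimR=(274,205),front=(270,232),lidtop=(226,180),beaker=(244,148),vial=(266,128),v2=(246,337),v3=(181,222),bench=(290,270)).items(): print(n,np.round(np.nanmedian(P[v-1:v+2,u-1:u+2].reshape(-1,3),0),3))
# top of grip
sub=P[265:310,235:285].reshape(-1,3);col=p[265:310,235:285].reshape(-1,3)
m=sub[:,2]>0.055;print("grip",m.sum(),np.round(sub[m].mean(0),3),np.round(col[m].mean(0)))
m=(sub[:,2]>0.01);print("rotor bb",np.nanmin(sub[m],0),np.nanmax(sub[m],0))
# rim pts
r=P[185:240,225:290].reshape(-1,3);m=(abs(r[:,2]-.105)<.004);print("rim bb",r[m].min(0),r[m].max(0))
c=cv2.resize(p[170:350,170:300],None,fx=4,fy=3.3,interpolation=cv2.INTER_CUBIC);cv2.imwrite("pics/c1.png",cv2.resize(p[180:320,200:300],(430,600),interpolation=cv2.INTER_CUBIC))
E
```

```text
rot [0.462 0.326 0.066]
rotfoot [0.462 0.363 0.024]
rimL [0.533 0.052 0.106]
rimR [0.406 0.046 0.1  ]
front [0.419 0.113 0.026]
lidtop [0.573 0.011 0.194]
beaker [ 0.517 -0.274  0.062]
vial [ 0.421 -0.431  0.03 ]
v2 [0.501 0.485 0.046]
v3 [0.729 0.107 0.086]
bench [ 0.272 -0.118 -0.752]
grip 56 [0.465 0.329 0.065] [29. 31. 33.]
rotor bb [0.42177292 0.288703   0.01028826] [0.50669546 0.37398477 0.06871604]
rim bb [ 0.40013908 -0.01896441  0.10101385] [0.5553361  0.12847741 0.108891  ]
```

View pics/c1.png

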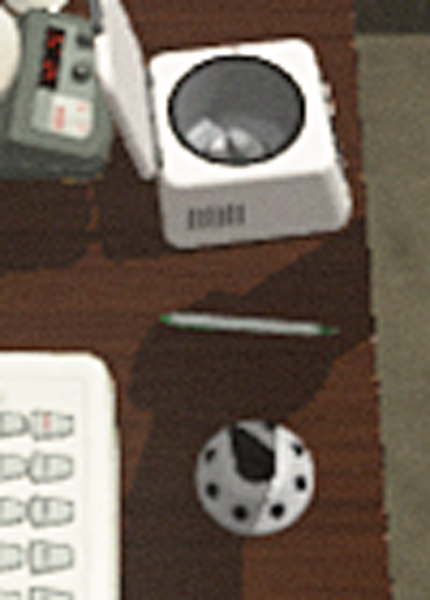

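```bash
cat >> h.py <<'E'
def rot(yaw):  # tool down, tool x axis at world angle yaw (deg)
    c,s=np.cos(np.radians(yaw)),np.sin(np.radians(yaw))
    return np.array([[c,s,0],[s,-c,0],[0,0,-1.]])
def plan(p1,R1,n,p0=None,R0=None):
    s=ctrl.read_state()
    p0=np.array(s["eef_pos"]) if p0 is None else np.array(p0);R0=Ro.from_rotvec(s["tcp_rot"]).as_matrix() if R0 is None else R0
    w=Ro.from_matrix(R0.T@R1).as_rotvec()/n;dp=(np.array(p1)-p0)/n;R=R0
    print("total deg",np.degrees(np.linalg.norm(w))*n,"per row",np.linalg.norm(dp)*1e3,"mm")
    for i in range(n):
        print("[" + ",".join(f"{x:g}" for x in [*np.round(R.T@dp,4),*np.round(np.degrees(w),2)])+"],",end="\n" if i%5==4 else " ")
        R=R@Ro.from_rotvec(w).as_matrix()
E
python3 - <<'E'
from h import *
plan((.465,.335,.40),rot(180),10)
E
```

```text
total deg 19.6928924155311 per row 37.02474536217247 mm
[-0.0325,-0.0178,0.0004,-0.01,-0,-1.97], [-0.0319,-0.0189,0.0004,-0.01,-0,-1.97], [-0.0312,-0.0199,0.0004,-0.01,-0,-1.97], [-0.0305,-0.021,0.0004,-0.01,-0,-1.97], [-0.0297,-0.022,0.0004,-0.01,-0,-1.97],
[-0.029,-0.023,0.0004,-0.01,-0,-1.97], [-0.0282,-0.024,0.0004,-0.01,-0,-1.97], [-0.0273,-0.025,0.0004,-0.01,-0,-1.97], [-0.0264,-0.0259,0.0004,-0.01,-0,-1.97], [-0.0255,-0.0268,0.0004,-0.01,-0,-1.97],
```

step_arm --rows '[[[-0.0325, -0.018, 0, 0, 0, -2], [-0.032, -0.019, 0, 0, 0, -2], [-0.031, -0.02, 0, 0, 0, -2], [-0.0305, -0.021, 0, 0, 0, -2], [-0.03, -0.022, 0, 0, 0, -2]]]'

```text
time: 0.78
eef_pos: [0.3429, 0.4722, 0.4043]
tcp_rot: [-0.263, -3.13, 0.001]
force: [0.8, -0.4, 0.1]
opening: 0.996
gripper_force: 0.0
```

step_arm --rows '[[[-0.029, -0.023, 0, 0, 0, -2], [-0.028, -0.024, 0, 0, 0, -2], [-0.027, -0.025, 0, 0, 0, -2], [-0.0265, -0.026, 0, 0, 0, -2], [-0.0255, -0.027, 0, 0, 0, -2]]]'

```text
time: 1.4
eef_pos: [0.4659, 0.3343, 0.4043]
tcp_rot: [0.01, -3.141, 0.001]
force: [0.5, 1.6, 0.0]
opening: 0.999
gripper_force: 0.0
```

```bash
python3 - <<'E'
from h import *
p,P,M,c=cam("wrist");np.savez("pics/w1.npz",p=p,P=P,M=M);cv2.imwrite("pics/w1.png",p)
s=ctrl.read_state();print(s["eef_pos"],s["tcp_rot"],s["qpos"],s["time"])
plan((.455,.06,.42),rot(180),5)
E
```

```text
[0.47022417 0.32856671 0.40449767] [ 2.31463444e-03  3.13862820e+00 -6.62745028e-03] [-0.84546651  0.23982621  0.1878097   1.79352801 -0.04372129  1.11295156
  0.92575645] 1.45
total deg 0.30722444029704404 per row 53.88883936646334 mm
[0.003,-0.0537,-0.0029,-0.05,0.03,-0.02], [0.003,-0.0537,-0.0029,-0.05,0.03,-0.02], [0.003,-0.0537,-0.003,-0.05,0.03,-0.02], [0.003,-0.0537,-0.003,-0.05,0.03,-0.02], [0.003,-0.0537,-0.0031,-0.05,0.03,-0.02],
```

View pics/w1.png

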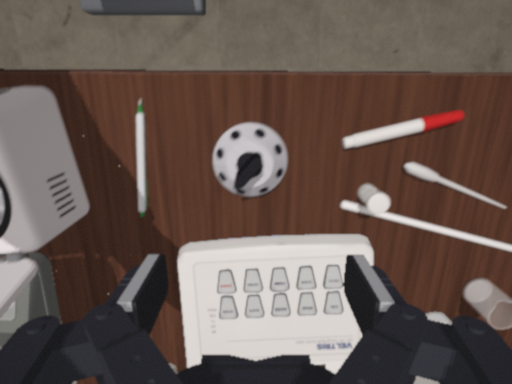

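The wrist view shows the rotor at (250,160). Its grip points to about (242,192), which is world +x and slightly −y. Next I look into the bowl.

step_arm --rows '[[[0.003, -0.054, -0.003, 0, 0, 0], [0.003, -0.054, -0.003, 0, 0, 0], [0.003, -0.054, -0.003, 0, 0, 0], [0.003, -0.054, -0.003, 0, 0, 0], [0.003, -0.052, -0.003, 0, 0, 0]]]'

```text
time: 2.08
eef_pos: [0.4513, 0.0655, 0.4196]
tcp_rot: [0.008, -3.142, -0.0]
force: [1.4, 0.1, -0.2]
opening: 1.001
gripper_force: 0.0
```

step_arm --rows '[[[0, 0, 0, 0, 0, 0], [0, 0, 0, 0, 0, 0], [0, 0, 0, 0, 0, 0], [0, 0, 0, 0, 0, 0], [0, 0, 0, 0, 0, 0]]]'

```text
time: 2.7
eef_pos: [0.4519, 0.0681, 0.4195]
tcp_rot: [0.011, -3.141, 0.0]
force: [0.1, -0.9, 0.1]
opening: 1.001
gripper_force: 0.0
```

```bash
python3 - <<'E'
from h import *
p,P,M,c=cam("wrist");np.savez("pics/w2.npz",p=p,P=P,M=M)
s=ctrl.read_state();print(s["eef_pos"],s["tcp_rot"],s["time"])
ok=(P[...,2]>.055)&(P[...,2]<.075)&(np.hypot(P[...,0]-.47,P[...,1]-.055)<.05)
q=P[ok];print("shaft top",ok.sum(),q.mean(0),np.argwhere(ok).mean(0))
v,u=np.argwhere(ok).mean(0).astype(int)
cv2.imwrite("pics/w2c.png",cv2.resize(p[v-75:v+75,u-85:u+85],(680,600),interpolation=cv2.INTER_CUBIC));print(u,v)
d=np.load("pics/w1.npz");W=d["P"];g=d["p"].max(-1)
S=W[130:210,205:295].reshape(-1,3);G=g[130:210,205:295].reshape(-1)
for lo in(.055,.06):
    m=(S[:,2]>lo)&(G<90);q=S[m];c0=q[:,:2].mean(0);w,V=np.linalg.eigh(np.cov((q[:,:2]-c0).T));a=V[:,1]
    if a[0]<0:a=-a
    t=(q[:,:2]-c0)@a;n=(q[:,:2]-c0)@V[:,0];print(m.sum(),c0,"z",q[:,2].mean(),"yaw",np.degrees(np.arctan2(a[1],a[0])),t.min(),t.max(),n.min(),n.max(),"axis",c0+a*((t.min()+t.max())/2-.003))
m=(abs(S[:,2]-.033)<.003)|((S[:,2]>.004)&(S[:,2]<.04));e=S[m];print("rotor bb",e.min(0),e.max(0))
m=(abs(S[:,2]-.033)<.003);e=S[m];(cc,r)=cv2.minEnclosingCircle(e[:,:2].astype(np.float32)*1000);print("top circle",cc,r)
E
```

```text
[0.45186202 0.06785611 0.41953578] [ 1.01659624e-02 -3.14124153e+00  4.30521029e-04] 2.75
shaft top 325 [0.47082508 0.05722842 0.06261712] [187.04       244.74153846]
244 187
430 [0.46235239 0.32765289] z 0.06506843726137719 yaw -38.55933448917469 -0.019195375329423066 0.021366813965868304 -0.007129762695593783 0.0056720918309398315 axis [0.46085549 0.32884611]
411 [0.46268141 0.3276627 ] z 0.06540941768341073 yaw -39.05285792119033 -0.019302567045054553 0.021110836750617167 -0.00683916957155069 0.00578703302639689 axis [0.46105383 0.32898317]
rotor bb [0.42539509 0.28593778 0.00971166] [0.50465995 0.37370965 0.03962913]
top circle (461.02587890625, 329.5968017578125) 29.477548599243164
```

View pics/w2c.png

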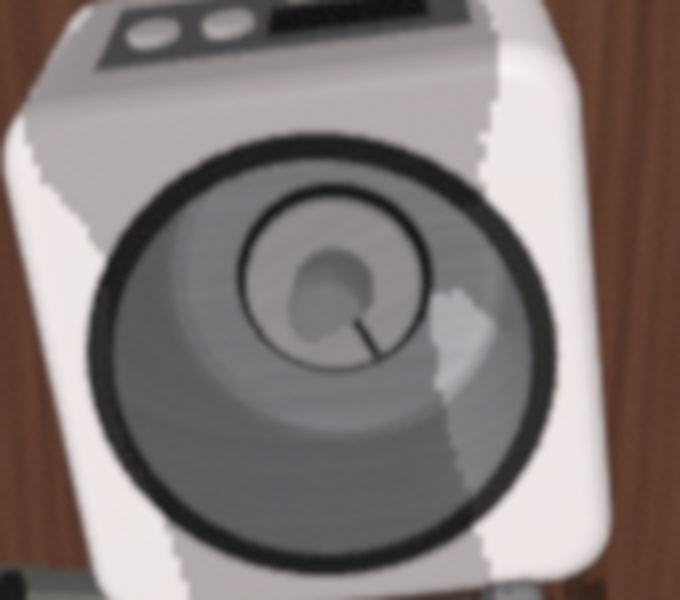

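The bowl view shows the seat ring centred near (335,278) in the crop. The index line runs from (358,322) to (380,357), towards world +x/+y.

```bash
python3 - <<'E'
from h import *
d=np.load("pics/w2.npz");p=d["p"];P=d["P"];M=d["M"]
fx=309.707;cx,cy=255.338,193.946
def ray(u,v,z):
    r=M[:3,:3]@np.stack([(u-cx)/fx,(v-cy)/fx,np.ones_like(u)]);k=(z-M[2,3])/r[2];return (M[:3,3][:,None]+r*k).T
c=lambda x,y:(159+np.array(x)/4.-.5+.125*0,112+np.array(y)/4.-.5)
# ring from points picked in the crop
L=ray(*c([358,380],[322,357]),.036);print("line",L)
g=p.min(-1).astype(float)
v,u=np.indices(g.shape);W=ray(u.ravel().astype(float),v.ravel().astype(float),.036)
c0=np.array([.4708,.057])
for it in range(6):
    best=[]
    for a in np.radians(np.arange(0,360,6)):
        r=np.linspace(.021,.031,41);X=np.c_[c0[0]+r*np.cos(a),c0[1]+r*np.sin(a),np.full(41,.036)]
        Y=(X-M[:3,3])@M[:3,:3];uu=Y[:,0]/Y[:,2]*fx+cx;vv=Y[:,1]/Y[:,2]*fx+cy
        s=cv2.remap(g.astype(np.float32),uu.astype(np.float32)[None],vv.astype(np.float32)[None],cv2.INTER_LINEAR)[0];best.append(X[s.argmin(),:2])
    B=np.array(best);A=np.c_[2*B,np.ones(len(B))]
    for k in range(3):
        x=np.linalg.lstsq(A,(B**2).sum(1),rcond=None)[0];R=np.sqrt(x[2]+x[0]**2+x[1]**2);e=np.abs(np.hypot(*(B-x[:2]).T)-R);A=A[e<.0015];B=B[e<.0015]
    c0=x[:2]
print("seat c",c0,R,len(B))
for q in L: print("ang",np.degrees(np.arctan2(q[1]-c0[1],q[0]-c0[0])),np.hypot(*(q[:2]-c0)))
# index line by darkest angle at radii 15..22
for r in(.016,.018,.020,.022):
    a=np.radians(np.arange(-40,120,1.));X=np.c_[c0[0]+r*np.cos(a),c0[1]+r*np.sin(a),np.full(len(a),.036)]
    Y=(X-M[:3,3])@M[:3,:3];s=cv2.remap(g.astype(np.float32),(Y[:,0]/Y[:,2]*fx+cx).astype(np.float32)[None],(Y[:,1]/Y[:,2]*fx+cy).astype(np.float32)[None],cv2.INTER_LINEAR)[0]
    w=np.clip(np.median(s)-15-s,0,None);print(r,"dark at",np.degrees(a[s.argmin()]),(w*np.degrees(a)).sum()/max(w.sum(),1e-9))
m=abs(P[...,2]-.036)<.003; m&=np.hypot(P[...,0]-c0[0],P[...,1]-c0[1])<.026;print("seat depth z",P[m][:,2].mean())
m=(abs(P[...,2]-.064)<.003)&(np.hypot(P[...,0]-c0[0],P[...,1]-c0[1])<.02);q=P[m]; print("top z",q[:,2].mean(),m.sum())
for a in range(0,360,15):
    dd=(q[:,:2]-c0)@[np.cos(np.radians(a)),np.sin(np.radians(a))];print(a,round(np.percentile(dd,99)*1e3,1),end="; ")
m=(abs(P[...,2]-.105)<.002)&(np.hypot(P[...,0]-c0[0],P[...,1]-c0[1])<.1);q=P[m];h=np.hypot(*(q[:,:2]-c0).T);print("\nrim inner r by angle");an=np.degrees(np.arctan2(q[:,1]-c0[1],q[:,0]-c0[0]))
for a in range(-180,180,45):
    k=abs((an-a+180)%360-180)<8;print(a,round(np.percentile(h[k],1)*1e3,1) if k.any() else None,end="; ")
# rotor grip width profile
d=np.load("pics/w1.npz");S=d["P"][130:210,205:295].reshape(-1,3);G=d["p"].max(-1)[130:210,205:295].reshape(-1);m=(S[:,2]>.061)&(G<90);q=S[m,:2]
a=np.radians(-38.8);t=(q-[.461,.329])@[np.cos(a),np.sin(a)];n=(q-[.461,.329])@[-np.sin(a),np.cos(a)]
print()
for lo in np.arange(-.022,.026,.004):
    k=(t>=lo)&(t<lo+.004)
    if k.any():print(np.round(lo*1e3),k.sum(),np.round([n[k].min()*1e3,n[k].max()*1e3],1))
E
```

```text
line [[0.48534002 0.06024185 0.036     ]
 [0.4964477  0.06688894 0.036     ]]
seat c [0.47310373 0.05322034] 0.027746961155539783 59
ang 29.848345217422338 0.014107738185862525
ang 30.35026882057 0.027051273303469268
0.016 dark at 29.000000000000004 24.361175257660143
0.018 dark at 29.000000000000004 23.417261041710663
0.02 dark at 28.0 29.062406371288876
0.022 dark at 29.000000000000004 29.156994649240247
seat depth z 0.03562441071783852
top z 0.06333950257664946 223
0 8.3; 15 6.7; 30 5.6; 45 6.2; 60 7.9; 75 9.1; 90 9.8; 105 9.8; 120 9.8; 135 9.5; 150 9.5; 165 9.8; 180 10.0; 195 9.8; 210 9.6; 225 9.4; 240 9.3; 255 9.4; 270 10.1; 285 10.2; 300 10.4; 315 10.6; 330 10.1; 345 9.1; 
rim inner r by angle
-180 50.4; -135 50.7; -90 50.9; -45 51.4; 0 51.5; 45 51.4; 90 51.0; 135 50.6; 
-18.0 21 [-4.4  2.2]
-14.0 41 [-5.1  6.3]
-10.0 48 [-5.1  6.9]
-6.0 47 [-5.1  6.8]
-2.0 46 [-5.3  6.3]
2.0 44 [-5.3  5.8]
6.0 44 [-5.5  5.5]
10.0 42 [-5.8  5.9]
14.0 41 [-5.7  5.8]
18.0 26 [-3.5  4.8]
22.0 4 [-1.1  1.1]
```

```bash
python3 - <<'E'
from h import *
plan((.461,.329,.32),rot(141.2),8)
E
```

```text
total deg 39.170857531786886 per row 34.95242503791577 mm
[-0.0014,0.0326,0.0124,-0,-0,4.9], [0.0014,0.0326,0.0124,-0,-0,4.9], [0.0042,0.0324,0.0124,-0,-0,4.9], [0.007,0.0319,0.0124,-0,-0,4.9], [0.0097,0.0312,0.0124,-0,-0,4.9],
[0.0123,0.0303,0.0124,-0,-0,4.9], [0.0148,0.0291,0.0124,-0,-0,4.9], [0.0173,0.0277,0.0124,-0,-0,4.9],
```

step_arm --rows '[[[-0.001, 0.0325, 0.0125, 0, 0, 4.9], [0.001, 0.0325, 0.0125, 0, 0, 4.9], [0.004, 0.0325, 0.0125, 0, 0, 4.9], [0.007, 0.032, 0.0125, 0, 0, 4.9], [0.0095, 0.031, 0.0125, 0, 0, 4.9]]]'

```text
time: 3.38
eef_pos: [0.4582, 0.2314, 0.3567]
tcp_rot: [0.662, 3.071, 0.0]
force: [-0.2, 1.1, 0.2]
opening: 0.998
gripper_force: 0.0
```

step_arm --rows '[[[0.0125, 0.0305, 0.0125, 0, 0, 4.9], [0.015, 0.029, 0.0125, 0, 0, 4.9], [0.0175, 0.0275, 0.0125, 0, 0, 4.9], [0, 0, 0, 0, 0, 0], [0, 0, 0, 0, 0, 0]]]'

```text
time: 4.0
eef_pos: [0.4613, 0.3277, 0.3195]
tcp_rot: [1.045, 2.962, -0.002]
force: [-0.0, -0.0, 0.0]
opening: 1.001
gripper_force: 0.0
```

step_arm --rows '[[[0, 0, 0, 0, 0, 0], [0, 0, 0, 0, 0, 0], [0, 0, 0, 0, 0, 0], [0, 0, 0, 0, 0, 0], [0, 0, 0, 0, 0, 0]]]' --jaw 0.3

```text
time: 4.62
eef_pos: [0.4611, 0.3282, 0.3197]
tcp_rot: [-1.046, -2.962, -0.0]
force: [-1.0, 0.4, -1.0]
opening: 0.648
gripper_force: 0.0
```

```bash
cat > rot.py <<'E'
from h import *
p,P,M,c=cam("wrist");s=ctrl.read_state();print(np.round(s["eef_pos"],4),s["tcp_rot"],s["time"],s["qpos"][6])
cv2.imwrite("pics/w3.png",p)
S=P.reshape(-1,3);G=p.max(-1).reshape(-1)
m=(S[:,2]>.058)&(S[:,2]<.075)&(G<90)&(np.hypot(S[:,0]-.461,S[:,1]-.329)<.035);q=S[m,:2]
rc=cv2.minAreaRect((q*1000).astype(np.float32));print("rect",rc,m.sum(),S[m,2].mean())
c0=q.mean(0);w,V=np.linalg.eigh(np.cov((q-c0).T));a=V[:,1]*np.sign(V[0,1]);b=np.array([-a[1],a[0]])
t=(q-c0)@a;n=(q-c0)@b;lo,hi=np.percentile(t,[.3,99.7])
print("yaw",np.degrees(np.arctan2(a[1],a[0])),lo,hi,np.percentile(n,[1,99]))
ax=c0+a*((lo+hi)/2-.003)+b*np.percentile(n,[1,99]).mean();print("axis",ax)
m=(abs(S[:,2]-.033)<.0025)&(np.hypot(S[:,0]-.461,S[:,1]-.329)<.035);(cc,r)=cv2.minEnclosingCircle((S[m,:2]*1000).astype(np.float32));print("top circ",cc,r)
E
python3 rot.py
```

```text
[0.4611 0.3282 0.3197] [-1.04591542e+00 -2.96235292e+00 -3.14406410e-05] 4.675 0.27295557497064243
rect ((463.64202880859375, 328.5963134765625), (11.58624267578125, 41.13298034667969), 50.94141387939453) 717 0.06538534590026207
yaw -40.455579747066075 -0.018280428853171028 0.02225879392423285 [-0.00566003  0.00581804]
axis [0.46111369 0.33043482]
top circ (461.2811584472656, 330.25250244140625) 28.89527702331543
```

step_arm --rows '[[[0.0013, 0.0016, 0.018, 0, 0, 1], [0, 0, 0.025, 0, 0, 0], [0, 0, 0.025, 0, 0, 0], [0, 0, 0.025, 0, 0, 0], [0, 0, 0.015, 0, 0, 0]]]'

```text
time: 5.3
eef_pos: [0.4601, 0.3298, 0.209]
tcp_rot: [-1.071, -2.951, 0.005]
force: [-0.0, -0.0, 0.3]
opening: 0.653
gripper_force: 0.0
```

step_arm --rows '[[[0, 0, 0, 0, 0, 0], [0, 0, 0, 0, 0, 0], [0, 0, 0, 0, 0, 0], [0, 0, 0, 0, 0, 0], [0, 0, 0, 0, 0, 0]]]' --jaw -1

```text
time: 5.92
eef_pos: [0.4617, 0.3307, 0.2127]
tcp_rot: [1.072, 2.952, 0.003]
force: [-0.4, 0.1, 2.1]
opening: 0.123
gripper_force: 60.8
```

step_arm --rows '[[[0, 0, 0, 0, 0, 0], [0, 0, 0, 0, 0, 0], [0, 0, 0, 0, 0, 0], [0, 0, 0, 0, 0, 0], [0, 0, 0, 0, 0, 0]]]'

```text
time: 6.55
eef_pos: [0.4617, 0.3307, 0.2126]
tcp_rot: [1.072, 2.952, 0.003]
force: [0.2, -0.1, 5.6]
opening: 0.131
gripper_force: 61.3
```

step_arm --rows '[[[0, 0, -0.015, 0, 0, 0], [0, 0, -0.03, 0, 0, 0], [0, 0, -0.035, 0, 0, 0], [0, 0, -0.035, 0, 0, 0], [0, 0, -0.025, 0, 0, 0]]]'

```text
time: 7.18
eef_pos: [0.4606, 0.3298, 0.3528]
tcp_rot: [-1.072, -2.953, 0.001]
force: [0.7, 0.0, -3.2]
opening: 0.129
gripper_force: 60.1
```

step_arm --rows '[[[0, 0, 0, 0, 0, 0], [0, 0, 0, 0, 0, 0], [0, 0, 0, 0, 0, 0], [0, 0, 0, 0, 0, 0], [0, 0, 0, 0, 0, 0]]]'

```text
time: 7.8
eef_pos: [0.461, 0.3302, 0.3509]
tcp_rot: [-1.072, -2.953, 0.002]
force: [0.0, -0.7, -3.0]
opening: 0.131
gripper_force: 60.1
```

```bash
cat > hand.py <<'E'
from h import *
p,P,M,c=cam("wrist");s=ctrl.read_state();e=np.array(s["eef_pos"]);R=Ro.from_rotvec(s["tcp_rot"]).as_matrix()
print(np.round(e,4),np.degrees(np.arctan2(R[1,0],R[0,0])),s["opening"],s["force"],s["time"])
cv2.imwrite("pics/w4.png",p);T=(P-e)@R;np.savez("pics/w4.npz",p=p,T=T)
q=T.reshape(-1,3);q=q[np.isfinite(q[:,0])&(np.hypot(q[:,0],q[:,1])<.06)]
# flat top of rotor: 33 mm up -> z_tool = 0.1547+0.024 nominal
k=q[(abs(q[:,2]-.1787)<.006)&(q[:,0]>-.05)];h,b=np.histogram(k[:,2],12);print(h,b.round(4))
zt=np.median(k[:,2]);A=np.c_[k[:,:2],np.ones(len(k))];print("plane",np.linalg.lstsq(A,k[:,2],rcond=None)[0],len(k))
k=q[abs(q[:,2]-zt)<.003]
(cc,r)=cv2.minEnclosingCircle((k[:,:2]*1000).astype(np.float32));print("top circ",cc,r)
f=q[(q[:,2]>.2)&(q[:,2]<.215)];print("foot extents",f.min(0),f.max(0),"all",q[q[:,2]>.18].max(0))
plan((.473,.053,.345),rot(180+29.5),10)
E
python3 hand.py
```

```text
[0.4611 0.3302 0.3512] 140.10341729679857 0.12998719793364963 [ 0.975448    0.86991727 -3.66971915] 7.85
[  21   20   18   17   15  103  560 1666  805  363  358  456] [0.1727 0.1737 0.1747 0.1757 0.1767 0.1777 0.1787 0.1797 0.1807 0.1817
 0.1827 0.1837 0.1847]
plane [0.01944961 0.00078822 0.18068877] 4402
top circ (2.4987001419067383, -0.19657045602798462) 31.25849723815918
foot extents [-0.02573201 -0.04389415  0.20000219] [0.04374132 0.0439061  0.2069372 ] all [0.05997155 0.05975829 0.35412564]
total deg 69.3965970016419 per row 27.75644131335707 mm
[-0.0187,-0.0205,0.0006,-0,-0,-6.94], [-0.0161,-0.0226,0.0006,-0,-0,-6.94], [-0.0132,-0.0244,0.0006,-0,-0,-6.94], [-0.0102,-0.0258,0.0006,-0,-0,-6.94], [-0.007,-0.0269,0.0006,-0,-0,-6.94],
[-0.0037,-0.0275,0.0006,-0,-0,-6.94], [-0.0004,-0.0277,0.0006,-0,-0,-6.94], [0.003,-0.0276,0.0006,-0,-0,-6.94], [0.0063,-0.027,0.0006,-0,-0,-6.94], [0.0095,-0.0261,0.0006,-0,-0,-6.94],
```

View pics/w4.png

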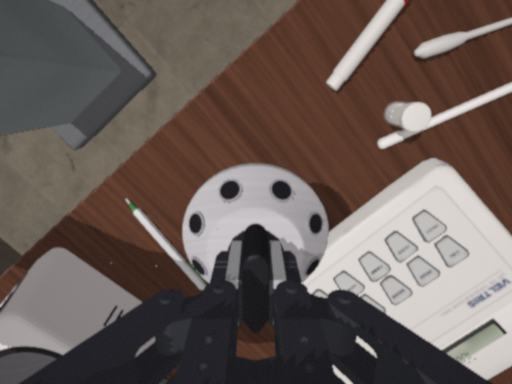

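The rotor hangs level, with its axis on the tool axis; its foot disc is centred at about (256,230). I now carry it over the bowl and turn it.

step_arm --rows '[[[-0.0185, -0.0205, 0, 0, 0, -6.9], [-0.016, -0.0225, 0, 0, 0, -6.9], [-0.013, -0.0245, 0, 0, 0, -6.9], [-0.01, -0.026, 0, 0, 0, -6.9], [-0.007, -0.027, 0, 0, 0, -6.9]]]'

```text
time: 8.48
eef_pos: [0.4663, 0.1907, 0.3518]
tcp_rot: [0.142, 3.138, 0.0]
force: [0.7, -0.1, -3.4]
opening: 0.131
gripper_force: 60.0
```

step_arm --rows '[[[-0.0035, -0.0275, 0, 0, 0, -6.9], [-0.0005, -0.0275, 0, 0, 0, -6.9], [0.003, -0.0275, 0, 0, 0, -6.9], [0.0065, -0.027, 0, 0, 0, -6.9], [0.0095, -0.026, 0, 0, 0, -7.2]]]'

```text
time: 9.1
eef_pos: [0.4713, 0.0524, 0.3519]
tcp_rot: [-0.803, 3.037, 0.0]
force: [-0.0, -0.4, -4.0]
opening: 0.129
gripper_force: 60.0
```

step_arm --rows '[[[0, 0, 0, 0, 0, 0], [0, 0, 0, 0, 0, 0], [0, 0, 0, 0, 0, 0], [0, 0, 0, 0, 0, 0], [0, 0, 0, 0, 0, 0]]]'

```text
time: 9.72
eef_pos: [0.4712, 0.054, 0.3516]
tcp_rot: [0.799, -3.038, -0.0]
force: [-0.6, -0.2, -2.9]
opening: 0.128
gripper_force: 60.0
```

```bash
python3 - <<'E'
from h import *
# rim centre again, independent: scene camera view of rim + rotor position
s=ctrl.read_state();e=np.array(s["eef_pos"]);R=Ro.from_rotvec(s["tcp_rot"]).as_matrix();print(e,np.degrees(np.arctan2(R[1,0],R[0,0])),R[:,2],s["qpos"])
p,P,M,c=cam("side")
for n,(zl,zh) in dict(foot=(.138,.15)).items():
    m=(P[...,2]>zl)&(P[...,2]<zh)&(np.hypot(P[...,0]-e[0],P[...,1]-e[1])<.06)&(p.min(-1)>60);q=P[m];print(n,m.sum(),q.min(0),q.max(0),q.mean(0))
print("in tool",R.T@(np.array([.473,.053,.345])-e))
E
```

```text
[0.47123587 0.0539823  0.3516226 ] -150.54230163958536 [-9.52015805e-05 -2.11550938e-05 -9.99999995e-01] [-0.47244786  0.10700995  0.28757537  2.0727836  -0.0368151   0.96657654
  1.91942595]
foot 26 [0.43240775 0.02852042 0.14068424] [0.51378874 0.09957426 0.14996186] [0.46965623 0.08865037 0.14719096]
in tool [-0.0010536  -0.00172306  0.00662245]
```

step_arm --rows '[[[-0.0012, -0.0018, 0.01, 0, 0, 0], [0, 0, 0.016, 0, 0, 0], [0, 0, 0.016, 0, 0, 0], [0, 0, 0.016, 0, 0, 0], [0, 0, 0.009, 0, 0, 0]]]'

```text
time: 10.4
eef_pos: [0.4726, 0.0524, 0.2829]
tcp_rot: [0.797, -3.036, 0.0]
force: [0.4, 0.0, -2.7]
opening: 0.132
gripper_force: 60.0
```

step_arm --rows '[[[0, 0, 0, 0, 0, 0], [0, 0, 0, 0, 0, 0], [0, 0, 0.001, 0, 0, 0], [0, 0, 0.001, 0, 0, 0], [0, 0, 0.001, 0, 0, 0]]]'

```text
time: 11.02
eef_pos: [0.4733, 0.0525, 0.2819]
tcp_rot: [-0.797, 3.038, 0.0]
force: [-0.7, 0.2, -2.4]
opening: 0.128
gripper_force: 60.0
```

```bash
python3 - <<'E'
from h import *
s=ctrl.read_state();e=np.array(s["eef_pos"]);R=Ro.from_rotvec(s["tcp_rot"]).as_matrix();print(e,np.degrees(np.arctan2(R[1,0],R[0,0])),s["force"],s["ft_torque"],"in tool",R.T@(np.array([.4732,.053,.28])-e))
E
```

```text
[0.47327823 0.05245466 0.28187235] -150.59841246184547 [-0.70613166  0.20967286 -2.36999703] [-3.39107194e-02  2.92762936e-02 -6.22142674e-05] in tool [-0.00019855  0.00051365  0.00187241]
```

step_arm --rows '[[[0, 0.0004, 0.0015, 0, 0, 0], [0, 0, 0.0015, 0, 0, 0], [0, 0, 0.0015, 0, 0, 0], [0, 0, 0.0015, 0, 0, 0], [0, 0, 0.0015, 0, 0, 0]]]'

```text
time: 11.65
eef_pos: [0.473, 0.0528, 0.274]
tcp_rot: [0.797, -3.039, 0.0]
force: [0.4, 0.5, -2.5]
opening: 0.128
gripper_force: 60.0
```

step_arm --rows '[[[0, 0, 0.001, 0, 0, 0], [0, 0, 0.001, 0, 0, 0], [0, 0, 0.001, 0, 0, 0], [0, 0, 0.001, 0, 0, 0], [0, 0, 0.001, 0, 0, 0]]]'

```text
time: 12.28
eef_pos: [0.4732, 0.0526, 0.2692]
tcp_rot: [-0.797, 3.038, -0.001]
force: [0.2, -1.0, -2.2]
opening: 0.128
gripper_force: 60.0
```

```bash
python3 -c "
from h import *
s=ctrl.read_state();print(s['eef_pos'],s['force'],s['ft_torque'])"
```

```text
[0.47320872 0.05262582 0.26923596] [ 0.23160668 -0.99977738 -2.20310871] [-0.18838327 -0.15996428 -0.01995386]
```

step_arm --rows '[[[0, 0, 0.0012, 0, 0, 0], [0, 0, 0.0012, 0, 0, 0], [0, 0, 0.0012, 0, 0, 0], [0, 0, 0.0012, 0, 0, 0], [0, 0, 0.0012, 0, 0, 0]]]'

```text
time: 12.9
eef_pos: [0.4732, 0.0526, 0.2632]
tcp_rot: [-0.797, 3.038, -0.001]
force: [0.5, -1.1, -2.3]
opening: 0.131
gripper_force: 60.1
```

step_arm --rows '[[[0, 0, 0.0012, 0, 0, 0], [0, 0, 0.0012, 0, 0, 0], [0, 0, 0.0012, 0, 0, 0], [0, 0, 0.0012, 0, 0, 0], [0, 0, 0.0012, 0, 0, 0]]]'

```text
time: 13.52
eef_pos: [0.4732, 0.0526, 0.2572]
tcp_rot: [-0.797, 3.038, -0.0]
force: [1.1, -2.7, -1.1]
opening: 0.129
gripper_force: 60.2
```

step_arm --rows '[[[0, -0.0003, 0.001, 0, 0, 0], [0, 0, 0.001, 0, 0, 0], [0, 0, 0.001, 0, 0, 0], [0, 0, 0.001, 0, 0, 0], [0, 0, 0.001, 0, 0, 0]]]'

```text
time: 14.15
eef_pos: [0.4732, 0.0525, 0.2521]
tcp_rot: [-0.797, 3.039, -0.0]
force: [1.6, -3.3, -0.5]
opening: 0.13
gripper_force: 60.2
```

step_arm --rows '[[[0, 0, 0.0005, 0, 0, 0], [0, 0, 0.0005, 0, 0, 0], [0, 0, 0.0005, 0, 0, 0], [0, 0, 0.0005, 0, 0, 0], [0, 0, 0.0004, 0, 0, 0]]]'

```text
time: 14.78
eef_pos: [0.4732, 0.0525, 0.2498]
tcp_rot: [-0.797, 3.039, -0.0]
force: [2.4, -2.5, -0.4]
opening: 0.128
gripper_force: 60.2
```

step_arm --rows '[[[0, 0, 0.0004, 0, 0, 0], [0, 0, 0.0003, 0, 0, 0], [0, 0, 0.0003, 0, 0, 0], [0, 0, 0.0003, 0, 0, 0], [0, 0, 0.0002, 0, 0, 0]]]'

```text
time: 15.4
eef_pos: [0.4733, 0.0525, 0.2486]
tcp_rot: [0.797, -3.039, -0.0]
force: [0.7, -3.9, 3.2]
opening: 0.13
gripper_force: 60.9
```

step_arm --rows '[[[0, 0, 0, 0, 0, 0], [0, 0, 0, 0, 0, 0], [0, 0, 0, 0, 0, 0], [0, 0, 0, 0, 0, 0], [0, 0, 0, 0, 0, 0]]]' --jaw -0.2

```text
time: 16.02
eef_pos: [0.4731, 0.0527, 0.2483]
tcp_rot: [0.798, -3.039, -0.0]
force: [0.3, -0.1, -0.3]
opening: 0.402
gripper_force: 0.0
```

step_arm --rows '[[[0, 0, -0.01, 0, 0, 0], [0, 0, -0.03, 0, 0, 0], [0, 0, -0.045, 0, 0, 0], [0, 0, -0.045, 0, 0, 0], [0, 0, -0.03, 0, 0, 0]]]'

```text
time: 16.65
eef_pos: [0.4735, 0.0523, 0.4115]
tcp_rot: [-0.796, 3.035, 0.0]
force: [0.1, -0.7, -0.1]
opening: 0.404
gripper_force: 0.0
```

step_arm --rows '[[[0, 0, 0, 0, 0, 0], [0, 0, 0, 0, 0, 0], [0, 0, 0, 0, 0, 0], [0, 0, 0, 0, 0, 0], [0, 0, 0, 0, 0, 0]]]' --jaw -1

```text
time: 17.27
eef_pos: [0.473, 0.0525, 0.4075]
tcp_rot: [0.797, -3.037, 0.0]
force: [1.0, -0.4, -0.6]
opening: -0.001
gripper_force: 0.0
```

```bash
python3 - <<'E'
from h import *
p,P,M,c=cam("wrist");s=ctrl.read_state();print(s["eef_pos"],s["qpos"],s["time"])
cv2.imwrite("pics/w5.png",p)
S=P.reshape(-1,3);G=p.max(-1).reshape(-1);r=np.hypot(S[:,0]-.473,S[:,1]-.053)
m=(r<.03)&(S[:,2]>.09)&(S[:,2]<.14);print("grip top z",np.percentile(S[m,2],[5,50,95]),m.sum())
m=(abs(S[:,1]-.053)<.1)&(abs(S[:,0]-.46)<.07)&(r>.053)&(r<.07)&(S[:,2]>.09)&(S[:,2]<.12);print("rim z",np.percentile(S[m,2],[5,50,95]))
p2,P2,M2,c2=cam("side");m=(P2[...,2]>.11)&(P2[...,2]<.3)&(abs(P2[...,0]-.6)<.07)&(abs(P2[...,1]-.05)<.1)&(p2.min(-1)>90)
q=P2[m];print("lid",m.sum());
for z in(.13,.16,.19,.22,.25):
    k=q[abs(q[:,2]-z)<.012]
    if len(k):print(z,len(k),np.round(k.min(0),3),np.round(k.max(0),3))
E
```

```text
[0.47305513 0.05253738 0.40774692] [-0.48406841  0.04060651  0.29518238  2.01159806 -0.01305242  1.09226693
  1.9008969 ] 17.325
grip top z [0.09719028 0.10153974 0.10259505] 528
rim z [0.10322405 0.10487482 0.10648574]
lid 356
0.13 45 [0.543 0.    0.118] [0.561 0.13  0.141]
0.16 53 [0.546 0.001 0.148] [0.566 0.13  0.172]
0.19 53 [0.554 0.006 0.178] [0.572 0.132 0.202]
0.22 58 [0.559 0.001 0.208] [0.579 0.135 0.231]
0.25 68 [0.567 0.007 0.238] [0.588 0.129 0.261]
```

View pics/w5.png

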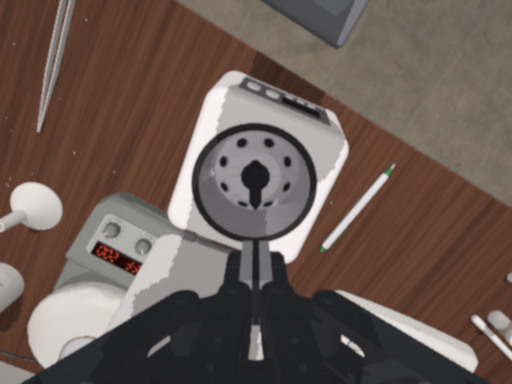

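The rotor is home: its grip top at (255,190) sits about 3 mm below the rim and points the same way as the index line. Next I find the lid plane and check the clearance behind it.

```bash
python3 - <<'E'
from h import *
for n in("side","scene"):
    d=np.load(f"pics/{n}0.npz");P=d["P"].reshape(-1,3);p=d["p"].reshape(-1,3)
    m=(P[:,2]>.12)&(P[:,2]<.25)&(abs(P[:,0]-.565)<.035)&(P[:,1]>0.0)&(P[:,1]<.125)&(p.min(-1)>90);q=P[m]
    for k in range(4):
        c=q.mean(0);U,S,V=np.linalg.svd(q-c,full_matrices=False);nn=V[2]*np.sign(V[2][0]);r=(q-c)@nn
        q=q[abs(r)<max(2*r.std(),.002)]
    print(n,len(q),"c",c,"n",nn,"yaw",np.degrees(np.arctan2(nn[1],nn[0])),"open",np.pi/2+np.arctan2(-nn[2],np.hypot(*nn[:2])) if 0 else np.pi/2-np.arctan2(nn[2],np.hypot(*nn[:2])),r.std())
    m=(P[:,0]>.5)&(P[:,0]<.68)&(P[:,1]>-.02)&(P[:,1]<.16)&(P[:,2]>.15);q=P[m];print(" lid top",np.percentile(q[:,2],[99,100]),q[q[:,2]>q[:,2].max()-.01].mean(0))
    print(" heights behind (x rows .58...,y cols -.1...):")
    for x in np.arange(.58,.8,.04):
        print(round(x,2),[ (lambda k: round(float(P[k,2].max()),2) if k.any() else None)((P[:,0]>=x)&(P[:,0]<x+.04)&(P[:,1]>=y)&(P[:,1]<y+.04)) for y in np.arange(-.14,.22,.04)])
E
```

```text
side 228 c [0.56343319 0.06640027 0.19014676] n [ 0.970929    0.12758238 -0.202533  ] yaw 7.485913143789105 open 1.774740165644052 0.00048093831697666685
 lid top [0.26017312 0.26511297] [0.58097802 0.07050081 0.25885091]
 heights behind (x rows .58...,y cols -.1...):
0.58 [0.01, 0.06, 0.08, 0.25, 0.26, 0.26, 0.0, 0.0, 0.01]
0.62 [0.01, 0.08, 0.08, 0.08, 0.08, 0.07, 0.0, 0.01, 0.01]
0.66 [0.02, 0.11, 0.11, 0.11, 0.11, 0.07, 0.01, 0.01, 0.01]
0.7 [None, 0.11, 0.21, 0.21, 0.12, 0.22, 0.22, 0.01, 0.01]
0.74 [None, 0.11, 0.21, 0.21, 0.13, 0.16, 0.18, 0.0, 0.01]
0.78 [0.08, 0.06, 0.11, 0.11, 0.1, 0.17, 0.17, 0.15, 0.15]
scene 1353 c [0.56213406 0.06160546 0.18536827] n [ 0.97119055  0.12803858 -0.20098516] yaw 7.51037533673941 open 1.7731598284797987 0.0016108433725488397
 lid top [0.25996813 0.26280204] [0.57803737 0.06598959 0.25784264]
 heights behind (x rows .58...,y cols -.1...):
0.58 [0.01, 0.07, 0.08, 0.25, 0.26, 0.26, -0.52, -0.53, -0.53]
0.62 [0.01, 0.08, 0.1, 0.1, 0.08, -0.53, -0.52, -0.53, -0.53]
0.66 [0.01, 0.11, 0.11, 0.11, 0.11, -0.54, -0.52, -0.53, -0.53]
0.7 [0.0, 0.11, 0.21, 0.21, 0.11, 0.22, 0.22, 0.0, 0.0]
0.74 [0.01, 0.11, 0.18, 0.21, 0.11, 0.15, -0.52, -0.53, -0.53]
0.78 [0.01, 0.06, 0.11, -0.47, -0.48, 0.17, 0.17, 0.17, -0.52]
```

step_arm --rows '[[[0, 0, -0.014, 0, 0, 4.4], [0, 0, -0.014, 0, 0, 4.4], [0, 0, -0.014, 0, 0, 4.4], [0, 0, -0.014, 0, 0, 4.4], [0, 0, -0.014, 0, 0, 4.4]]]'

```text
time: 18.0
eef_pos: [0.4731, 0.0525, 0.4787]
tcp_rot: [0.199, -3.135, 0.0]
force: [-0.5, 0.0, -0.3]
opening: -0.001
gripper_force: 0.0
```

step_arm --rows '[[[-0.02, 0, 0, 0, 0, 0], [-0.03, 0, 0, 0, 0, 0], [-0.04, 0, 0, 0, 0, 0], [-0.04, 0, 0, 0, 0, 0], [-0.03, 0, 0, 0, 0, 0]]]'

```text
time: 18.62
eef_pos: [0.6333, 0.0737, 0.4778]
tcp_rot: [0.203, -3.135, 0.0]
force: [0.3, -0.6, 0.1]
opening: 0.0
gripper_force: 0.0
```

step_arm --rows '[[[0, 0, 0, 0, 0, 0], [0, 0, 0, 0, 0, 0], [0, 0, 0, 0, 0, 0], [0, 0, 0, 0, 0, 0], [0, 0, 0, 0, 0, 0]]]'

```text
time: 19.25
eef_pos: [0.6314, 0.0731, 0.4786]
tcp_rot: [-0.203, 3.135, 0.001]
force: [0.0, -0.6, 0.4]
opening: 0.002
gripper_force: 0.0
```

```bash
python3 - <<'E'
from h import *
s=ctrl.read_state();e=np.array(s["eef_pos"]);R=Ro.from_rotvec(s["tcp_rot"]).as_matrix()
a=np.radians(7.5);X=np.array([np.cos(a),np.sin(a)]);H=np.array([.4732,.053])+.07*X
print(e,np.degrees(np.arctan2(R[1,0],R[0,0])),"x'",(e[:2]-H)@X,"y'",(e[:2]-H)@[-X[1],X[0]],"tip z",e[2]-.173,s["qpos"])
prev=None
for th in np.linspace(1.8,-.02,27):
    r=.135;x=-r*np.cos(th)+(.011+.011*max(np.sin(th),0))*np.sin(th);z=.106+r*np.sin(th)+(.011+.011*max(np.sin(th),0))*np.cos(th)
    if prev is not None: print(f"th {th:.2f} [{-(x-prev[0]):.4f},0,{-(z-prev[1]):.4f}]  x' {x:.4f} z {z:.4f}")
    prev=(x,z)
E
```

```text
[0.63141381 0.07305112 0.47862665] -172.59684623937983 x' 0.08947746157889784 y' -0.0007714646502827888 tip z 0.30562665107350634 [-0.44391914  0.31066384  0.3319732   1.5606282  -0.10432538  1.28737705
  1.60247173]
th 1.73 [0.0088,0,-0.0033]  x' 0.0430 z 0.2358
th 1.66 [0.0091,0,-0.0027]  x' 0.0339 z 0.2385
th 1.59 [0.0093,0,-0.0020]  x' 0.0246 z 0.2406
th 1.52 [0.0095,0,-0.0014]  x' 0.0151 z 0.2419
th 1.45 [0.0096,0,-0.0007]  x' 0.0055 z 0.2427
th 1.38 [0.0097,0,-0.0000]  x' -0.0042 z 0.2427
th 1.31 [0.0097,0,0.0007]  x' -0.0139 z 0.2420
th 1.24 [0.0097,0,0.0014]  x' -0.0236 z 0.2406
th 1.17 [0.0096,0,0.0021]  x' -0.0332 z 0.2385
th 1.10 [0.0095,0,0.0028]  x' -0.0427 z 0.2357
th 1.03 [0.0093,0,0.0035]  x' -0.0520 z 0.2323
th 0.96 [0.0090,0,0.0042]  x' -0.0610 z 0.2281
th 0.89 [0.0087,0,0.0049]  x' -0.0698 z 0.2232
th 0.82 [0.0084,0,0.0055]  x' -0.0782 z 0.2177
th 0.75 [0.0080,0,0.0061]  x' -0.0862 z 0.2116
th 0.68 [0.0075,0,0.0067]  x' -0.0937 z 0.2048
th 0.61 [0.0070,0,0.0073]  x' -0.1007 z 0.1975
th 0.54 [0.0065,0,0.0078]  x' -0.1072 z 0.1897
th 0.47 [0.0059,0,0.0083]  x' -0.1131 z 0.1814
th 0.40 [0.0053,0,0.0087]  x' -0.1184 z 0.1726
th 0.33 [0.0046,0,0.0091]  x' -0.1230 z 0.1635
th 0.26 [0.0039,0,0.0095]  x' -0.1269 z 0.1541
th 0.19 [0.0032,0,0.0097]  x' -0.1301 z 0.1443
th 0.12 [0.0025,0,0.0099]  x' -0.1326 z 0.1344
th 0.05 [0.0017,0,0.0101]  x' -0.1343 z 0.1243
th -0.02 [0.0009,0,0.0100]  x' -0.1352 z 0.1143
```

step_arm --rows '[[[0, 0, 0.015, 0, 0, 0], [0, 0, 0.02, 0, 0, 0], [0, 0, 0.02, 0, 0, 0], [0, 0, 0.009, 0, 0, 0], [0.01, 0, 0, 0, 0, 0]]]'

```text
time: 19.88
eef_pos: [0.6215, 0.072, 0.4126]
tcp_rot: [0.203, -3.132, 0.001]
force: [-0.4, 0.5, 0.6]
opening: -0.001
gripper_force: 0.0
```

step_arm --rows '[[[0.01, 0, 0, 0, 0, 0], [0.01, 0, 0, 0, 0, 0], [0.01, 0, 0, 0, 0, 0], [0.01, 0, 0, 0, 0, 0], [0.01, 0, 0, 0, 0, 0]]]'

```text
time: 20.5
eef_pos: [0.572, 0.0654, 0.415]
tcp_rot: [-0.203, 3.133, 0.001]
force: [1.4, 0.6, 1.3]
opening: 0.001
gripper_force: 0.7
```

step_arm --rows '[[[0.01, 0, 0, 0, 0, 0], [0.01, 0, 0, 0, 0, 0], [0.01, 0, 0, 0, 0, 0], [0.01, 0, 0, 0, 0, 0], [0.01, 0, 0, 0, 0, 0]]]'

```text
time: 21.12
eef_pos: [0.5219, 0.0589, 0.414]
tcp_rot: [0.203, -3.134, 0.0]
force: [2.2, -0.5, 0.2]
opening: -0.004
gripper_force: 0.5
```

step_arm --rows '[[[0.01, 0, 0.002, 0, 0, 0], [0.01, 0, 0.002, 0, 0, 0], [0.01, 0, 0.003, 0, 0, 0], [0.009, 0, 0.003, 0, 0, 0], [0.009, 0, 0.004, 0, 0, 0]]]'

```text
time: 21.75
eef_pos: [0.4745, 0.0527, 0.4001]
tcp_rot: [-0.203, 3.135, 0.0]
force: [1.4, -0.2, 0.7]
opening: -0.003
gripper_force: 0.4
```

```bash
cat > lid.py <<'E'
from h import *
s=ctrl.read_state();e=np.array(s["eef_pos"])
a=np.radians(7.5);X=np.array([np.cos(a),np.sin(a)]);H=np.array([.4732,.053])+.07*X
print("x'",(e[:2]-H)@X,"y'",(e[:2]-H)@[-X[1],X[0]],"tip z",e[2]-.173,s["force"],s["time"])
for n in("side","scene"):
    p,P,M,c=cam(n);cv2.imwrite(f"pics/l_{n}.png",p)
    x=(P[...,:2]-H)@X;y=(P[...,:2]-H)@[-X[1],X[0]]
    for r in (.06,.1):
        b=np.hypot(x,P[...,2]-.106);m=(abs(b-r)<.012)&(abs(y)<.06)&(P[...,2]>.1)&(p.min(-1)>110)
        if m.any(): print(n,r,m.sum(),"angle",np.percentile(np.arctan2(P[...,2][m]-.106,-x[m]),[20,50,80]))
E
python3 lid.py
```

```text
x' -0.0686963816362438 y' -0.00042952952087705346 tip z 0.22706894640244857 [ 1.42561274 -0.21961845  0.72312948] 21.75
side 0.06 61 angle [1.09845895 1.14673109 1.17834528]
side 0.1 117 angle [-0.00703324  1.04710803  1.06313887]
scene 0.06 145 angle [0.95916475 0.98223449 0.99661701]
scene 0.1 176 angle [0.92884551 0.95057763 0.96150033]
```

step_arm --rows '[[[0.0085, 0, 0.0065, 0, 0, 0], [0.0085, 0, 0.006, 0, 0, 0], [0.008, 0, 0.0065, 0, 0, 0], [0.0075, 0, 0.007, 0, 0, 0], [0.007, 0, 0.0075, 0, 0, 0]]]'

```text
time: 22.48
eef_pos: [0.4354, 0.0476, 0.3662]
tcp_rot: [0.203, -3.135, 0.0]
force: [0.3, -0.1, 0.0]
opening: -0.004
gripper_force: 0.3
```

step_arm --rows '[[[0.006, 0, 0.008, 0, 0, 0], [0.006, 0, 0.0085, 0, 0, 0], [0.005, 0, 0.009, 0, 0, 0], [0.0045, 0, 0.009, 0, 0, 0], [0.004, 0, 0.0095, 0, 0, 0]]]'

```text
time: 23.1
eef_pos: [0.4104, 0.0444, 0.3221]
tcp_rot: [0.203, -3.135, 0.0]
force: [-0.2, 0.4, -0.1]
opening: 0.0
gripper_force: 0.2
```

step_arm --rows '[[[0.002, 0, 0.01, 0, 0, 0], [0, 0, 0.009, 0, 0, 0], [0, 0, 0.004, 0, 0, 0], [0, 0, 0.003, 0, 0, 0], [0, 0, 0.002, 0, 0, 0]]]'

```text
time: 23.72
eef_pos: [0.4089, 0.0442, 0.2948]
tcp_rot: [-0.203, 3.135, -0.0]
force: [-0.7, -0.1, 0.0]
opening: -0.001
gripper_force: 0.2
```

```bash
python3 lid.py
```

```text
x' -0.13492236162478088 y' -0.0003419249146553608 tip z 0.12175649273747191 [-0.7450704  -0.0885931   0.01494814] 23.725
side 0.06 73 angle [0.18280383 0.21551672 0.25619153]
side 0.1 125 angle [0.11851619 0.13487498 0.15353378]
scene 0.06 27 angle [0.22398182 0.256712   0.2889383 ]
scene 0.1 80 angle [0.14802534 0.1582996  0.16918795]
```

step_arm --rows '[[[0, 0, 0.0015, 0, 0, 0], [0, 0, 0.0015, 0, 0, 0], [0, 0, 0.001, 0, 0, 0], [0, 0, 0.001, 0, 0, 0], [0, 0, 0.0005, 0, 0, 0]]]'

```text
time: 24.45
eef_pos: [0.4089, 0.0442, 0.2903]
tcp_rot: [0.203, -3.134, -0.0]
force: [-3.8, -1.2, 11.4]
opening: 0.001
gripper_force: 5.9
```

step_arm --rows '[[[0, 0, 0.0005, 0, 0, 0], [0, 0, 0, 0, 0, 0], [0, 0, -0.005, 0, 0, 0], [0, 0, -0.02, 0, 0, 0], [0, 0, -0.04, 0, 0, 0]]]'

```text
time: 25.08
eef_pos: [0.4076, 0.044, 0.3528]
tcp_rot: [0.203, -3.13, 0.002]
force: [0.8, -0.1, -0.5]
opening: -0.002
gripper_force: 0.0
```

step_arm --rows '[[[0, 0, -0.03, 0, 0, 0], [0, 0, -0.02, 0, 0, 0], [0, 0, 0, 0, 0, 0], [0, 0, 0, 0, 0, 0], [0, 0, 0, 0, 0, 0]]]'

```text
time: 25.7
eef_pos: [0.4081, 0.0441, 0.4024]
tcp_rot: [0.203, -3.132, 0.001]
force: [0.9, 0.7, -0.2]
opening: 0.002
gripper_force: 0.0
```

```bash
python3 lid.py; python3 - <<'E'
from h import *
p,P,M,c=cam("wrist");a=np.radians(7.5);X=np.array([np.cos(a),np.sin(a)]);H=np.array([.4732,.053])+.07*X
x=((P[...,:2]-H)@X);y=(P[...,:2]-H)@[-X[1],X[0]];z=P[...,2]
m=(x>-.14)&(x<-.01)&(abs(y)<.06)&(z>.1)&(z<.14);A=np.c_[x[m],np.ones(m.sum())];print("slope,z@hinge",np.linalg.lstsq(A,z[m],rcond=None)[0],m.sum())
im=cv2.imread("pics/l_side.png");cv2.imwrite("pics/f.png",np.hstack([im,p])[::,:] if 0 else cv2.resize(np.hstack([im,p]),(800,300)))
E
```

```text
x' -0.13567988129196973 y' -0.0003432676451577355 tip z 0.22937615585968285 [ 0.86861634  0.6591034  -0.21416336] 25.7
side 0.06 75 angle [0.13978064 0.17072528 0.21589354]
side 0.1 118 angle [0.0874403  0.10849253 0.12608211]
scene 0.06 58 angle [0.1973844  0.22257106 0.26141297]
scene 0.1 109 angle [0.11752501 0.12836812 0.14138058]
slope,z@hinge [-0.00169621  0.11616153] 11100
```

View pics/f.png

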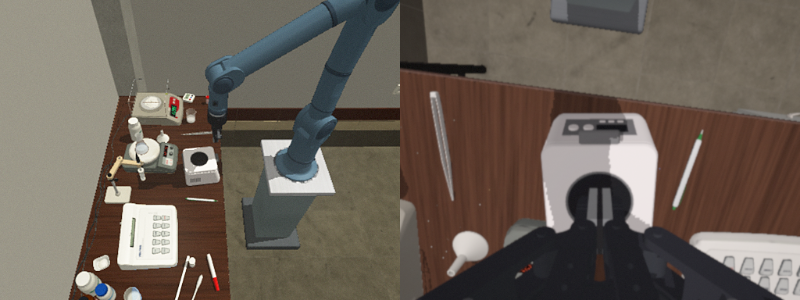

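The lid lies flat (slope 0.002 rad) on the centrifuge at (600,200), and the arm is clear of everything. I hand the job in.

```bash
python3 -c "
from rig import ctrl
print(ctrl.job_done())"
```

```text
the job is handed in; nothing more can be done
None
```

The rotor is seated on the drive shaft with its flat matched, the lid is shut flat, the beaker and vials were not touched, and the job is handed in at about 26 s; no verdict was returned.

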